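Unpack the snap gauge and hang it on the free fork hook

TASK

The green snap gauge has come back from calibration: fold both flaps of the carton fully back so that they stay open, lift the gauge out by its black grip and hang it upright by the slot of its handle over both prongs of the free fork hook, then let go. The blue gauge must stay hanging on its own hook, and nothing else may be knocked over or pushed about.

Things in the scene. Friction and masses are not known exactly. Their poses are not given: they have to be found in the camera images.
- carton: Cardboard carton, fixed to the bench, 158 (x) x 120 (y) x 140 mm high, walls 4 mm, top open between two flaps; origin at the centre of its underside, z up. Its -x end wall is only 108 mm high. Foam inside (up to 50 mm high beside the jaws) holds the green gauge in the plane y = 0, its handle leaning 35 deg from vertical towards the -x end. Beyond x = +15 mm nothing stands above the rim.
- left_flap (a joint): Angle of the flap hinged on the carton's +y rim: 0 would be closed (level, inwards), 1.57 upright, 3.14 folded back level outwards, stop at 3.3; starts half open. Fully back means past about 2.4. Flap 152 mm long (carton x), 58 mm from hinge to free edge, 3 mm thick, 30 g; the hinge is stiff (0.03 N m) and stays where it is left.
- right_flap (a joint): The same for the flap hinged on the carton's -y rim.
- left_flap_hinge (a point): Middle of the left flap's hinge line, on the carton's +y rim (141 mm up); the line runs along the carton's x.
- right_flap_hinge (a point): Middle of the right flap's hinge line, on the carton's -y rim.
- green_gauge: Snap gauge to hang: green C-shaped frame, black grip, 80 (x) x 14 (y) x 127 mm (z), 0.32 kg. Origin: middle of the top edge of the handle slot; z along the gauge towards the grip, y through its thickness. Grip x -22..22, z 0..32, 14 mm thick. Slot through the thickness: x -22..22, z -28..0. Frame 12 mm thick: body z -56..-28, x -40..40, jaws down to z = -95.
- green_gauge_slot (a point): Middle of the flat top edge of the green gauge's handle slot: this edge rests on the prongs when it hangs.
- green_gauge_grip (a point): Centre of the green gauge's black grip, 20 mm above the slot's top edge; pinch it across its 14 mm thickness. While packed, the grip's top stands about 10 mm above the carton's rim.
- free_stand: Fixed steel stand with the empty fork hook; origin at the centre of its base (100 x 84 x 10 mm). Post at x = +42 mm; from its head (front face x = +34, 50 mm wide, top 200 mm high) two level prongs 6 mm thick at y = -13 and +13 mm run towards -x and turn up 8 mm at the end (tips at x = -44..-36 mm, tops 208 mm high). Prong tops are 200 mm high.
- free_stand_seat (a point): Midway between the free stand's prongs, at the height of their tops, half way along them (above the base centre); axes as the stand. A gauge hangs with its slot's top edge here, its thickness along the prongs, anywhere between tips and post.
- taken_stand: The same stand, on whose fork the blue gauge hangs; the two stands can swap places.
- blue_gauge: Blue snap gauge of the same size and frame as the green one, loose, hanging on the taken stand; leave alone.
- bushing: Bystander: aluminium bushing, 70 mm diameter, 74 mm high, origin at its underside.
- oil_bottle: Bystander: blue oil bottle, 43 mm diameter, 126 mm high with its spout, origin at its underside.
- tall_block: Bystander: steel setting block standing on end, 12 x 36 x 78 mm high, origin at its underside.
- plug_gauge: Bystander: plug gauge lying flat, 112 x 27 x 24 mm, origin at its underside.
- small_weight: Bystander: brass test weight, 28 mm diameter, 45 mm high, origin at its underside.
Mind the look-alikes: they are no part of the job. There is more than one size of the carton; the job needs the larger.

How it is judged (in metres and radians):
On the way, in this order (a step that is already met when the one before it is completed fails the run):
1. both carton flaps are folded back (value of joint each of left_flap, right_flap above 2.4 rad), for 0.2 s.
2. the green gauge is out of the carton, above its rim (z of green_gauge_slot in the frame of carton above 0.2 m), for 0.1 s.
At the end, for the whole second after the job is handed in: The green gauge hangs at rest and released on the free stand: the top edge of its slot lies on both prongs (within -4 to +6 mm of their tops, within 10 mm of the fork's middle, between tips and post), its long axis within 8 deg of vertical; both flaps are past 2.4 rad (all of step 1 and x of green_gauge_slot in the frame of free_stand_seat between -0.034 and 0.034 m and y of green_gauge_slot in the frame of free_stand_seat between -0.01 and 0.01 m and z of green_gauge_slot in the frame of free_stand_seat between -0.004 and 0.006 m and angle between green_gauge's own z axis and vertical below 0.14 rad and contact force between green_gauge and free_stand above 0.8 N and linear speed of green_gauge below 0.03 m/s and angular speed of green_gauge below 0.3 rad/s); the robot touches nothing.
It fails at once if the blue gauge is displaced by more than 30 mm (distance of blue_gauge from where it was at the start of the episode above 0.03 m).
It fails at once if a bystander is moved more than 30 mm or tipped (distance of any of bushing, oil_bottle, tall_block, plug_gauge, small_weight from where it was at the start of the episode above 0.03 m or angle between any of bushing, oil_bottle, tall_block, plug_gauge, small_weight's own z axis and vertical above 0.5 rad).
It fails at once if the green gauge is dropped on the bench (height (world z) of green_gauge_slot below 0.08 m).
It also fails if it takes over 61 s, if anything falls off the work surface, if the arm or the gripper's body presses on something with over 40 N, if the wrist force passes 120 N, or if a joint passes its speed limit or range.

ROBOT

A 6-joint arm with a two-finger parallel gripper is mounted at the origin on a cart in front of the work surface, level with it; the furniture and walls round the work are solid. World frame = base frame: x ahead of the robot, y to its left, z up, the work surface at z = 0. Lengths are in mm, angles in degrees, forces in N, time in s.
With the tool pointing down it reaches from about 350 to 850 mm from the base axis. Payload 8.1 kg.
Tool frame: the origin (TCP) lies midway between the tips of the shut fingers; the grasp point (between the pads) lies 19 mm behind it (r.tcp_to_grasp is the distance from the TCP to the grasp point, in mm); z points along the fingers, y is the direction in which the jaws open and shut (so a half turn about z gives the same grasp; the last joint's range is limited). The gripper opens to 85 mm and grips with 20 to 120 N. Pads are 22 mm wide; open, the fingers measure 114 mm over their backs; the gripper's body (76 mm by 85 mm) begins 54 mm behind the grasp point. The pads swing forward as they close: fully open they stand 13 mm farther back than shut.
Start: joints at [69.878, 7.471, 85.268, -0, 87.261, -4.893], TCP at [157.587, 578.94, 231.292] pointing down, gripper open.
Joint ranges: [-169.43, 169.43], [-51.17, 129.36], [1.28, 143.12], [-76.62, 256.62], [0, 156.53], [-152.29, 152.29]. Speed limits (degrees/s): [136.94, 136.94, 159.86, 180, 180, 180].

INTERFACE

Orientations are given as [roll, pitch, yaw] about the fixed x, y, z axes, in that order (R = Rz(yaw) Ry(pitch) Rx(roll)).
In Python, from bench import r gives the robot as it stands.
- The arm moves only by the tool jog_arm, never from a script. Its argument "targets" is a list of rows, each a list of 7 numbers: the shift along the tool's x, y, z in m, then the turn, a rotation vector about the tool's x, y, z in rad, then the closure, from 0 (fully open) to 1 (shut). In form: [[dx, dy, dz, wx, wy, wz, claw], ...]. A call has 1 to 5 rows; each row is the pose to reach, as a shift and turn from the pose commanded when the call began, along the tool's axes at that moment; what a row does not reach only later rows make up. A row lasts 1/12 s, in which the tool goes at most 41.7 mm and 7.16 degrees, less where a joint would pass 70% of its speed; a pose out of reach is approached as far as the arm can. A call with a gripper value outside its range is refused whole. The fingers move at their own pace and stop on an object; "newtons" is the grip in N (left out, the last holds). Time passes only in rows, so rows that repeat a pose let the fingers close. It gives the time, the measured TCP pose, the force and the opening at its end, in the units of the state.
- r.sense(): the state, without advancing time (a new reading comes with each control period).
- r.snapshot(name): name is "scene" or "top" or "wrist"; returns a dict with "pixels" (400x640x3 uint8, red, green, blue), "fx", "fy", "cx", "cy" (pixels), "origin" and "attitude" of the camera in the world. Camera axes: x right, y down, z forward; pixel columns grow to the right and rows downward; lengths in mm; the calibration is good to about 2 mm. A picture is of the moment at which its call begins. There is no depth.
- r.hand_in(): hands the job in, once; it reports no verdict.
The state is a dict: "time": time; "joint_pos": joint angles; "qd": joint speeds; "joint_efforts": joint torques, N m; "tool_pos": TCP position; "tcp_rot": TCP orientation; "ft_force": force on the tool from outside, world axes, zero at the start; "wrist_torque": the same for the moment, N m; "finger_gap": finger opening in mm.
Only numpy, scipy, OpenCV 4.12 (cv2) and the standard library are available. Lean on these libraries where they do the work, as an engineer would, in place of code of your own. Each camera call takes 0.05 s, during which the arm holds its last target.

## Working session

There is one attempt and no reset: what is moved stays moved. The work goes in short steps, Python scripts to look and compute and a tool call to move; the robot and the scene stay as the last step left them, time stands still between calls to the robot, and variables do not carry over. Pictures are saved under pics/ and viewed, and the job is handed in when it is done.

Besides the shell and the picture viewer there is one more tool, called after "Call:" by a JSON object that holds its "name" and its "arguments". jog_arm: Moves the arm, as the interface text tells. Its arguments: {"type":"object","properties":{"targets":{"type":"array","items":{"type":"array","items":{"type":"number"}}},"newtons":{"type":"number"}},"required":["targets"]}

```bash
ls; mkdir -p pics; python3 - <<'E'
from bench import r
import cv2
for n in ["scene","top","wrist"]:
    s=r.snapshot(n); cv2.imwrite(f"pics/{n}0.png",s["pixels"][:,:,::-1]); print(n,s["fx"],s["fy"],s["cx"],s["cy"],s["origin"],s["attitude"])
print(r.sense())
E
```

```text
pics
scene 444.5955191685689 444.5955191685689 321.05586757682937 200.3499624763076 [ -213.8274667  -1008.63791059   998.54472131] [-1.24719995e+02 -3.48425675e-02 -3.97454310e+01]
top 489.05725986459436 489.05725986459436 317.0295540350089 195.01365271362943 [ 395.06090326  -60.82081122 1534.63884039] [-1.72512121e+02  8.89604211e-03 -9.11760291e+01]
wrist 291.6122750180252 291.6122750180252 317.2462648687168 195.98037461106608 [ 86.138389   598.69068804 372.27461872] [1.62991578e+02 1.21501759e-01 7.48269964e+01]
{'time': 0.15, 'joint_pos': array([ 6.98775955e+01,  7.50706619e+00,  8.53169270e+01, -1.12377870e-03,
        8.72614880e+01, -4.89322376e+00]), 'qd': array([-0.05031562, -0.14737191, -0.20872277, -0.042654  , -0.07010551,
        0.04886454]), 'joint_efforts': array([ 2.77784675e-04, -5.70057821e+01, -5.01160491e+01, -2.13750891e-04,
        9.36710509e-03, -8.30011771e-06]), 'tool_pos': array([157.44369765, 578.51919347, 230.44664186]), 'tcp_rot': array([-1.79914735e+02, -6.17314186e-03,  1.64770869e+02]), 'ft_force': array([ 0.2392837 ,  0.43179289, -0.15505666]), 'wrist_torque': array([-0.05526515, -0.00026428,  0.02271336]), 'finger_gap': 85.31524518370843}
```

View pics/scene0.png

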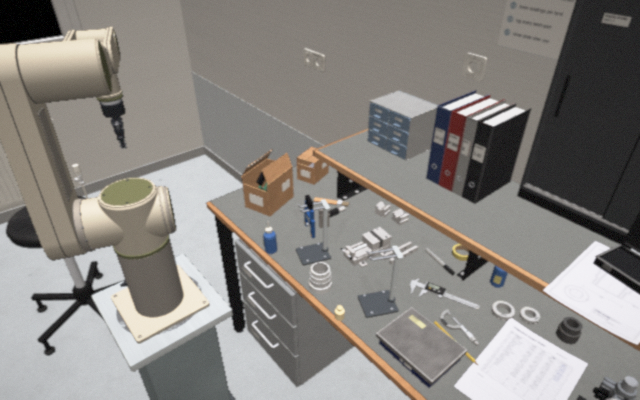

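View pics/top0.png

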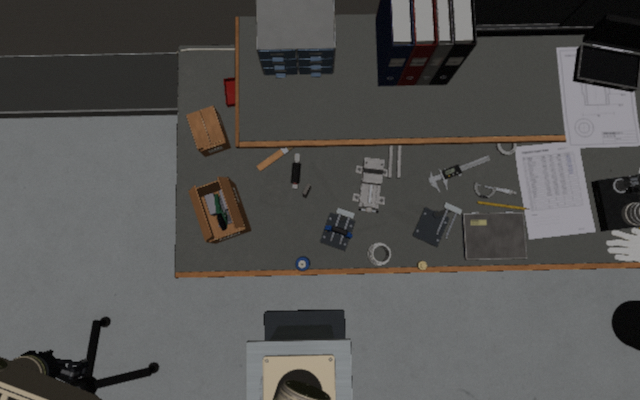

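View pics/wrist0.png

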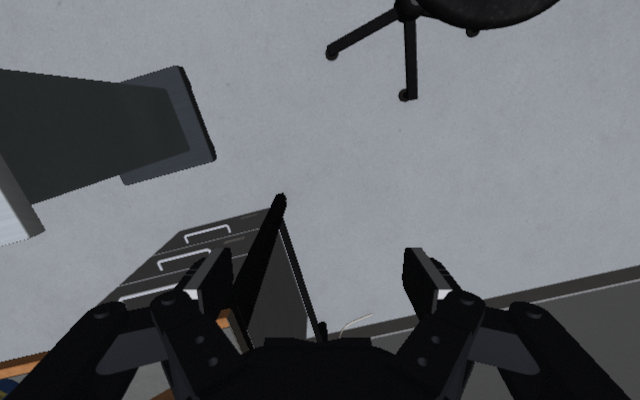

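Candidates: carton at top (218,210), which is open and holds the green gauge, against the smaller closed box at (208,130). Stands at (338,228), with blue on it (taken), and at (437,225), empty (free). I'll check them in crops.

```bash
python3 - <<'E'
import cv2
t=cv2.imread("pics/top0.png"); s=cv2.imread("pics/scene0.png")
cv2.imwrite("pics/c1.png",cv2.resize(t[165:255,175:275],None,fx=8,fy=6.6,interpolation=cv2.INTER_CUBIC)[:, :])
cv2.imwrite("pics/c1.png",cv2.resize(t[165:255,170:280],None,fx=6.5,fy=6.5,interpolation=cv2.INTER_CUBIC))
cv2.imwrite("pics/c2.png",cv2.resize(t[190:280,285:475],None,fx=4.2,fy=4.2,interpolation=cv2.INTER_CUBIC))
cv2.imwrite("pics/c3.png",cv2.resize(s[140:325,230:430],None,fx=3.2,fy=3.2,interpolation=cv2.INTER_CUBIC)[:600])
E
```

```text
(no output)
```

View pics/c1.png

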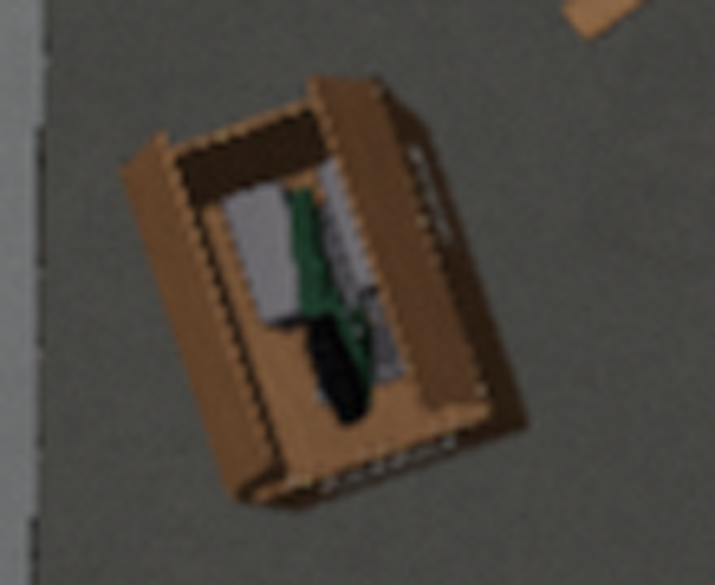

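View pics/c2.png

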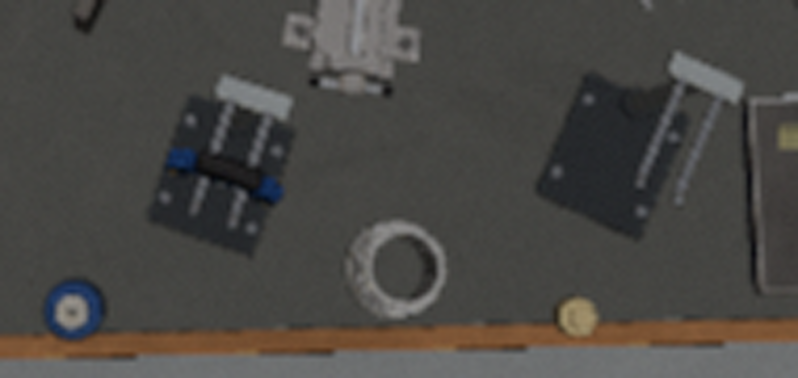

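View pics/c3.png

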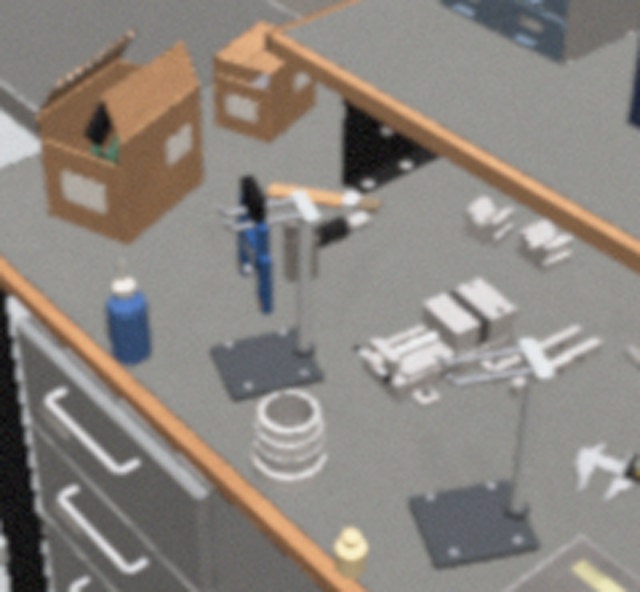

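```bash
cat > h.py <<'E'
import numpy as np, cv2
from scipy.spatial.transform import Rotation as R
def rot(a): return R.from_euler('xyz',a,degrees=True).as_matrix()
class Cam:
    def __init__(s,d):
        s.d=d; s.R=rot(d["attitude"]); s.o=np.array(d["origin"])
    def ray(s,u,v):
        w=s.R@np.array([(u-s.d["cx"])/s.d["fx"],(v-s.d["cy"])/s.d["fy"],1]); return w/np.linalg.norm(w)
    def onz(s,u,v,z):
        w=s.ray(u,v); return s.o+w*(z-s.o[2])/w[2]
    def proj(s,p):
        c=s.R.T@(np.array(p)-s.o); return np.array([s.d["fx"]*c[0]/c[2]+s.d["cx"],s.d["fy"]*c[1]/c[2]+s.d["cy"]])
def tri(cams,uvs):
    A=np.zeros((3,3));b=np.zeros(3)
    for c,(u,v) in zip(cams,uvs):
        w=c.ray(u,v);P=np.eye(3)-np.outer(w,w);A+=P;b+=P@c.o
    p=np.linalg.solve(A,b)
    return p,[np.round(c.proj(p)-np.array(uv),1) for c,uv in zip(cams,uvs)]
E
python3 - <<'E'
from h import *
from bench import r
T=Cam(r.snapshot("top")); S=Cam(r.snapshot("scene"))
np.set_printoptions(precision=1,suppress=True)
f=lambda x,y:(170+x/6.5,165+y/6.5)
for n,p,z in [("far L inner rim",(172,148),140),("far R rim",(312,100),140),("near L",(270,490),140),("near R",(490,410),140),("grip top",(330,320),150),("grip bot",(352,420),150)]:
    print(n,T.onz(*f(*p),z))
g=lambda x,y:(285+x/4.2,190+y/4.2)
for n,p,z in [("free headL",(676,53),200),("free headR",(744,82),200),("tip1",(640,187),205),("tip2",(678,204),205),("base c",(612,157),10),
  ("base corners",(592,73),10),("",(537,190),10),("",(640,238),10),("tk headL",(219,76),200),("headR",(293,98),200),("tip1",(196,213),205),("tip2",(236,226),205),("bl",(170,155),140),("blR",(280,190),140),("bottle",(73,312),110),("bush",(398,268),74),("weight",(578,316),45)]:
    print(n,T.onz(*g(*p),z))
# scene: crop/3.2 + (230,140)
h=lambda x,y:(230+x/3.2,140+y/3.2)
for n,a,b in [("fheadL",(676,53),(518,345)),("fheadR",(744,82),(550,372)),("tip1",(640,187),(437,356)),("tip2",(678,204),(452,378)),]:
    print(n,*tri([T,S],[g(*a),h(*b)]))
E
```

```text
far L inner rim [606.5 282.6 140. ]
far R rim [626.8 220.7 140. ]
near L [454.5 238.  140. ]
near R [487.5 141.8 140. ]
grip top [527.6 210.2 150. ]
grip bot [483.7 200.4 150. ]
free headL [ 542.1 -417.8  200. ]
free headR [ 522.2 -461.2  200. ]
tip1 [ 455.  -388.5  205. ]
tip2 [ 443.5 -412.4  205. ]
base c [ 486.4 -416.9   10. ]
base corners [ 549.3 -405.2   10. ]
 [ 463.1 -360.1   10. ]
 [ 426.2 -434.5   10. ]
tk headL [ 533.1 -118.6  200. ]
headR [ 517.7 -166.5  200. ]
tip1 [ 444.1 -101.3  205. ]
tip2 [ 435.3 -126.8  205. ]
bl [486.1 -86.6 140. ]
blR [ 460.9 -160.5  140. ]
bottle [381.7 -18.1 110. ]
bush [ 407.4 -246.9   74. ]
weight [ 370.8 -378.5   45. ]
fheadL [ 539.5 -417.1  191.1] [array([-1.1,  1.3]), array([ 1.7, -0.3])]
fheadR [ 522.4 -461.5  199.2] [array([ 0. , -0.1]), array([-0.1,  0. ])]
tip1 [ 457.  -390.1  204.9] [array([ 0.6, -0.7]), array([-0.9,  0.1])]
tip2 [ 446.9 -415.7  203.4] [array([ 1. , -1.2]), array([-1.6,  0.3])]
```

The crops confirm it. The larger carton holds the green gauge, with both flaps leaning inwards and the low end towards the robot. The stand whose head is near (532,-440) is empty, and blue hangs on the other. Next is a closer look with the wrist camera above the carton.

```bash
cat >> h.py <<'E'
def delta(r,pos,A):
    """A: target rotation matrix; returns shift m and rotvec rad in tool axes from measured pose"""
    s=r.sense(); C=rot(s["tcp_rot"]); d=C.T@(np.array(pos)-s["tool_pos"])/1000
    w=R.from_matrix(C.T@A).as_rotvec()
    return np.round(d,4),np.round(w,3)
def down(yaw): return rot([180,0,yaw])
E
python3 - <<'E'
from h import *
from bench import r
print(delta(r,[490,200,360],down(17)))
E
```

```text
(array([-0.4203, -0.2782, -0.129 ]), array([-0.000e+00,  1.000e-03,  2.579e+00]))
```

Call:
{"name": "jog_arm", "arguments": {"targets": [[-0.12,-0.08,-0.129,0,0,0.6,0],[-0.24,-0.16,-0.129,0,0,1.2,0.5],[-0.42,-0.278,-0.129,0,0,2.58,1],[-0.42,-0.278,-0.129,0,0,2.58,1],[-0.42,-0.278,-0.129,0,0,2.58,1]]}}

```text
time: 0.67
tool_pos: [285.1, 432.8, 299.2]
tcp_rot: [180.0, 0.0, 128.7]
ft_force: [1.0, -0.3, -0.1]
finger_gap: 38.8
```

```bash
python3 - <<'E'
from h import *
from bench import r
print(delta(r,[490,200,360],down(17)),r.sense()["joint_pos"])
E
```

```text
(array([-0.3098,  0.0146, -0.0608]), array([ 0.000e+00, -1.000e-03,  1.949e+00])) [ 5.09586288e+01 -6.35871570e+00  9.21620059e+01 -6.51156601e-03
  9.41671068e+01  1.23055939e+01]
```

Call:
{"name": "jog_arm", "arguments": {"targets": [[-0.31,0.015,-0.061,0,0,1.95,1],[-0.31,0.015,-0.061,0,0,1.95,1],[-0.31,0.015,-0.061,0,0,1.95,1],[-0.31,0.015,-0.061,0,0,1.95,1],[-0.31,0.015,-0.061,0,0,1.95,1]]}}

```text
time: 1.08
tool_pos: [421.4, 279.9, 339.4]
tcp_rot: [180.0, -0.0, 92.8]
ft_force: [1.1, 0.0, 0.9]
finger_gap: 0.0
```

```bash
python3 - <<'E'
from h import *
from bench import r
print(delta(r,[490,200,360],down(17)),r.sense()["joint_pos"])
E
```

```text
(array([-0.0831,  0.0647, -0.0206]), array([ 0.   , -0.   ,  1.323])) [ 2.77814098e+01 -8.31429049e+00  8.98183175e+01  1.27023346e-03
  9.84667375e+01  2.49803051e+01]
```

Call:
{"name": "jog_arm", "arguments": {"targets": [[-0.083,0.065,-0.021,0,0,1.32,1],[-0.083,0.065,-0.021,0,0,1.32,1],[-0.083,0.065,-0.021,0,0,1.32,1],[-0.083,0.065,-0.021,0,0,1.32,1],[-0.083,0.065,-0.021,0,0,1.32,1]]}}

```text
time: 1.5
tool_pos: [491.1, 200.6, 359.9]
tcp_rot: [180.0, 0.0, 56.8]
ft_force: [-0.3, 0.5, -0.5]
finger_gap: 0.1
```

Call:
{"name": "jog_arm", "arguments": {"targets": [[0,0,0,0,0,0.7,1],[0,0,0,0,0,0.7,1],[0,0,0,0,0,0.7,1],[0,0,0,0,0,0.7,1],[0,0,0,0,0,0.7,1]]}}

```text
time: 1.92
tool_pos: [489.9, 202.3, 359.7]
tcp_rot: [-180.0, 0.0, 21.2]
ft_force: [1.4, -0.4, -0.4]
finger_gap: -0.2
```

```bash
python3 - <<'E'
from h import *
from bench import r
print(r.sense()["joint_pos"])
s=r.snapshot("wrist"); cv2.imwrite("pics/w1.png",s["pixels"][:,:,::-1]); import pickle; pickle.dump(s,open("w1.pkl","wb"))
E
```

```text
[ 1.68918430e+01 -4.33180190e+00  8.40345864e+01  8.86647109e-05
  1.00313746e+02  8.57175001e+01]
```

View pics/w1.png

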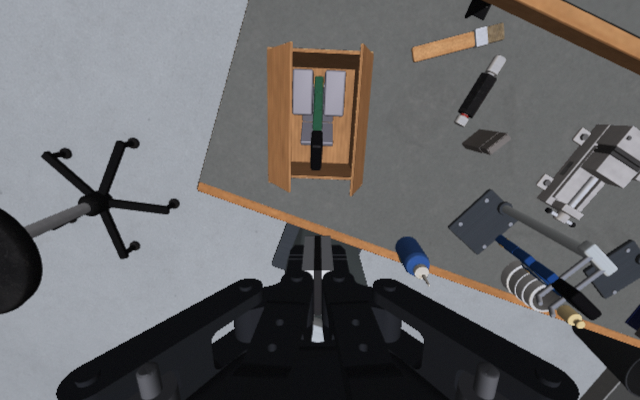

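```bash
python3 - <<'E'
import cv2
w=cv2.imread("pics/w1.png"); cv2.imwrite("pics/c4.png",cv2.resize(w[35:200,255:385],None,fx=3.6,fy=3.6,interpolation=cv2.INTER_CUBIC))
E
```

```text
(no output)
```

View pics/c4.png

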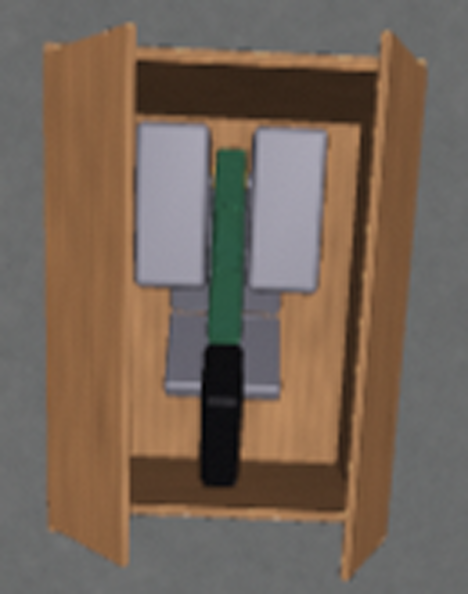

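```bash
python3 - <<'E'
from h import *
import pickle
np.set_printoptions(precision=1,suppress=True)
W=Cam(pickle.load(open("w1.pkl","rb")))
print(W.o)
f=lambda x,y:(255+x/3.6,35+y/3.6)
P={k:W.onz(*f(*p),141) for k,p in dict(LF=(45,45),LN=(48,530),RF=(427,62),RN=(388,543)).items()}
for k in P: print(k,P[k])
print(np.linalg.norm(P["LF"]-P["LN"]),np.linalg.norm(P["RF"]-P["RN"]),np.linalg.norm(P["LF"]-P["RF"]),np.linalg.norm(P["LN"]-P["RN"]))
ang=lambda d:np.degrees(np.arctan2(d[1],d[0]))
print(ang(P["LF"]-P["LN"]),ang(P["RF"]-P["RN"]),ang(P["LF"]-P["RF"])-90,ang(P["LN"]-P["RN"])-90)
c=sum(P.values())/4; print("c",c)
y=np.radians(np.mean([ang(P["LF"]-P["LN"]),ang(P["RF"]-P["RN"]),ang(P["LF"]-P["RF"])-90,ang(P["LN"]-P["RN"])-90])); print("yaw",np.degrees(y))
ex=np.array([np.cos(y),np.sin(y),0]);ey=np.array([-np.sin(y),np.cos(y),0])
# flaps: intersect free-edge rays with plane x=const of carton through hinge ends
for k,p in dict(LF=(135,25),LN=(125,565),RF=(388,32),RN=(345,580)).items():
    w=W.ray(*f(*p)); n=ex; t=((P[k]-W.o)@n)/(w@n); q=W.o+w*t-P[k]; s=1 if k[0]=='L' else -1
    print(k,"in",-s*q@ey,"up",q[2],np.arctan2(q[2],-s*q@ey))
# grip top far/near center
for p in [(222,348),(222,400),(219,480)]:
  q=W.onz(*f(*p),150)-c; print("grip z150",q@ex,q@ey)
E
```

```text
[560.8 229.7 501.6]
LF [598.8 304.2 141. ]
LN [451.5 254.3 141. ]
RF [637.4 191.6 141. ]
RN [490.7 140.  141. ]
155.56964516985286 155.45974032508727 119.03424331579765 120.78109644749983
18.73780718655159 19.3814820272635 18.915528864876663 18.96974883201017
c [544.6 222.5 141. ]
yaw 19.00114172767548
LF in 30.881794071978405 up 35.979277300494005 0.8614908883126765
LN in 30.886783282651503 up 39.91321768228812 0.9122060716408903
RF in 18.48319898677794 up 42.11825780035042 1.1572612649273306
RN in 20.50498537138974 up 47.120855358318465 1.1603538864385385
grip z150 -11.438480896353969 1.130513554408046
grip z150 -28.389465121749197 0.48130816372732904
grip z150 -55.491311978691975 0.465693347545566
```

```bash
cat >> h.py <<'E'
C0=np.array([544.6,222.5]); CY=19.0
def cart(x,y,z):
    c,s=np.cos(np.radians(CY)),np.sin(np.radians(CY)); return [C0[0]+c*x-s*y,C0[1]+s*x+c*y,z]
E
python3 - <<'E'
from h import *
from bench import r
print(delta(r,cart(40,-5,215),down(CY)),delta(r,cart(40,-5,162),down(CY)))
E
```

```text
(array([0.0982, 0.0065, 0.1447]), array([-0.   ,  0.   ,  0.028])) (array([0.0982, 0.0065, 0.1977]), array([-0.   ,  0.   ,  0.028]))
```

Call:
{"name": "jog_arm", "arguments": {"targets": [[0.035,0.003,0.02,0,0,0.028,1],[0.07,0.006,0.04,0,0,0.028,1],[0.098,0.0065,0.07,0,0,0.028,1],[0.098,0.0065,0.1,0,0,0.028,1],[0.098,0.0065,0.1,0,0,0.028,1]]}}

```text
time: 2.38
tool_pos: [580.7, 231.3, 250.0]
tcp_rot: [-180.0, 0.8, 20.1]
ft_force: [-0.7, -0.9, -2.4]
finger_gap: -0.5
```

```bash
python3 - <<'E'
from h import *
from bench import r
print(delta(r,cart(40,-5,162),down(CY)),delta(r,cart(40,95,162),down(CY)))
s=r.snapshot("wrist"); cv2.imwrite("pics/w2.png",s["pixels"][:,:,::-1])
E
```

```text
(array([0.0042, 0.0017, 0.088 ]), array([-0.001,  0.014,  0.019])) (array([ 0.0061, -0.0983,  0.088 ]), array([-0.001,  0.014,  0.019]))
```

View pics/w2.png

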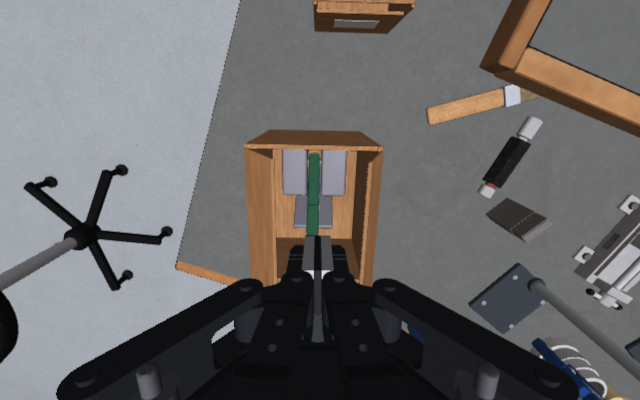

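Call:
{"name": "jog_arm", "arguments": {"targets": [[0.004,0.002,0.03,0,0,0.019,1],[0.004,0.002,0.06,0,0,0.019,1],[0.004,0.002,0.088,0,0,0.019,1],[0.004,0.002,0.088,0,0,0.019,1]]}}

```text
time: 2.77
tool_pos: [585.3, 230.9, 168.4]
tcp_rot: [-180.0, 0.3, 18.9]
ft_force: [-1.4, -0.3, -1.6]
finger_gap: -0.0
```

```bash
python3 - <<'E'
from h import *
from bench import r
print(delta(r,cart(40,-5,162),down(CY)),delta(r,cart(40,95,162),down(CY)))
E
```

```text
(array([-0.0012, -0.0003,  0.0064]), array([-0.   ,  0.006, -0.001])) (array([-0.0013, -0.1003,  0.0064]), array([-0.   ,  0.006, -0.001]))
```

Call:
{"name": "jog_arm", "arguments": {"targets": [[-0.001,-0.02,0.006,0,0,0,1],[-0.001,-0.04,0.006,0,0,0,1],[-0.001,-0.06,0.006,0,0,0,1],[-0.001,-0.08,0.006,0,0,0,1],[-0.001,-0.1,0.006,0,0,0,1]]}}

```text
time: 3.18
tool_pos: [555.8, 327.3, 171.1]
tcp_rot: [-180.0, -0.3, 18.9]
ft_force: [-0.1, 0.6, 1.0]
finger_gap: -0.1
```

Call:
{"name": "jog_arm", "arguments": {"targets": [[0,0,0.004,0,0,0,1],[0,0,0.008,0,0,0,1],[0,0,0.008,0,0,0,1]]}}

```text
time: 3.43
tool_pos: [555.3, 325.9, 159.7]
tcp_rot: [180.0, -0.1, 18.9]
ft_force: [-0.6, -0.7, 1.2]
finger_gap: 0.1
```

```bash
python3 - <<'E'
from h import *
from bench import r
print(delta(r,cart(40,-95,162),down(CY)))
s=r.snapshot("wrist"); cv2.imwrite("pics/w3.png",s["pixels"][:,:,::-1])
E
```

```text
(array([-0.0034,  0.1893, -0.0023]), array([ 0.   , -0.002, -0.002]))
```

View pics/w3.png

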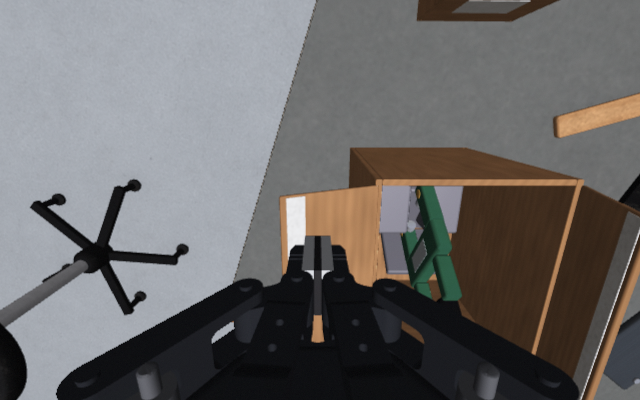

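The left flap is folded out, its hinge at about (380,190) and its edge at about (285,200). I'll press it a little lower and then sweep across to the right flap.

Call:
{"name": "jog_arm", "arguments": {"targets": [[0,0,0.006,0,0,0,1],[0,0,0.01,0,0,0,1],[0,0,0.01,0,0,0,1],[0,0,-0.012,0,0,0,1],[0,0.02,-0.014,0,0,0,1]]}}

```text
time: 3.9
tool_pos: [561.0, 309.5, 174.1]
tcp_rot: [-179.9, -0.1, 19.0]
ft_force: [1.3, 0.1, 1.8]
finger_gap: -0.1
```

Call:
{"name": "jog_arm", "arguments": {"targets": [[0,0.03,0,0,0,0,1],[0,0.06,0,0,0,0,1],[0,0.085,0,0,0,0,1],[0,0.105,0,0,0,0,1],[0,0.125,0,0,0,0,1]]}}

```text
time: 4.32
tool_pos: [601.6, 187.2, 171.5]
tcp_rot: [-180.0, 0.0, 18.8]
ft_force: [-0.5, 1.8, 0.6]
finger_gap: -0.1
```

```bash
python3 - <<'E'
from h import *
from bench import r
print(delta(r,cart(40,-95,160),down(CY)))
E
```

```text
(array([-0.0022,  0.043 ,  0.0115]), array([-0.   ,  0.001, -0.004]))
```

Call:
{"name": "jog_arm", "arguments": {"targets": [[-0.001,0.015,0.004,0,0,0,1],[-0.001,0.03,0.008,0,0,0,1],[-0.002,0.043,0.012,0,0,0,1],[-0.002,0.043,0.021,0,0,0,1],[-0.002,0.043,0.021,0,0,0,1]]}}

```text
time: 4.73
tool_pos: [612.4, 146.8, 148.1]
tcp_rot: [-180.0, 0.2, 18.8]
ft_force: [-0.3, -0.3, -0.6]
finger_gap: -0.1
```

Call:
{"name": "jog_arm", "arguments": {"targets": [[0,0,-0.03,0,0,0,1],[0,0,-0.07,0,0,0,1],[0,-0.01,-0.1,0,0,0,1],[-0.02,-0.03,-0.14,0,0,0,1],[-0.05,-0.06,-0.14,0,0,0,0.5]]}}

```text
time: 5.15
tool_pos: [554.5, 186.3, 296.7]
tcp_rot: [179.9, -0.5, 18.8]
ft_force: [0.8, 1.4, 1.3]
finger_gap: 11.0
```

```bash
python3 - <<'E'
from h import *
from bench import r
a=35
# gauge in carton frame: z axis leans to -x
print(delta(r,cart(-30,0,330),down(CY)))
for n in ["wrist","top"]:
    s=r.snapshot(n); cv2.imwrite(f"pics/{n}4.png",s["pixels"][:,:,::-1])
E
```

```text
(array([-0.0274, -0.0373, -0.0336]), array([ 0.001, -0.009, -0.004]))
```

View pics/wrist4.png

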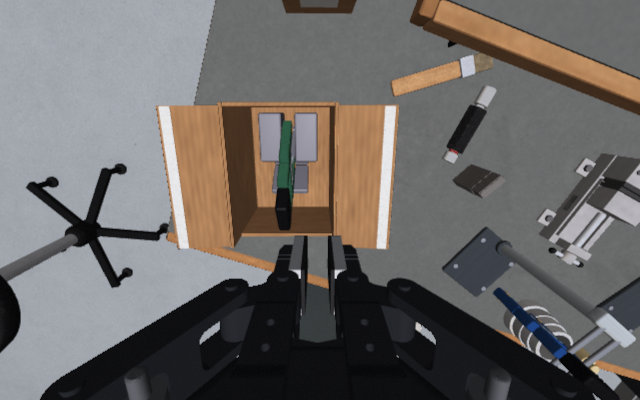

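Both flaps lie nearly level, and the gauge grip is at (285,205). Next I'll measure the grip's ridge and end.

```bash
python3 - <<'E'
from h import *
from bench import r
import pickle
s=r.snapshot("wrist"); pickle.dump(s,open("w4.pkl","wb"))
im=s["pixels"][:,:,::-1]; cv2.imwrite("pics/c5.png",cv2.resize(im[90:260,210:350],None,fx=3.5,fy=3.5,interpolation=cv2.INTER_CUBIC))
a=cv2.imread("pics/w1.png"); cv2.imwrite("pics/c6.png",cv2.resize(a[120:180,300:340],None,fx=10,fy=10,interpolation=cv2.INTER_CUBIC))
E
```

```text
(no output)
```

View pics/c5.png

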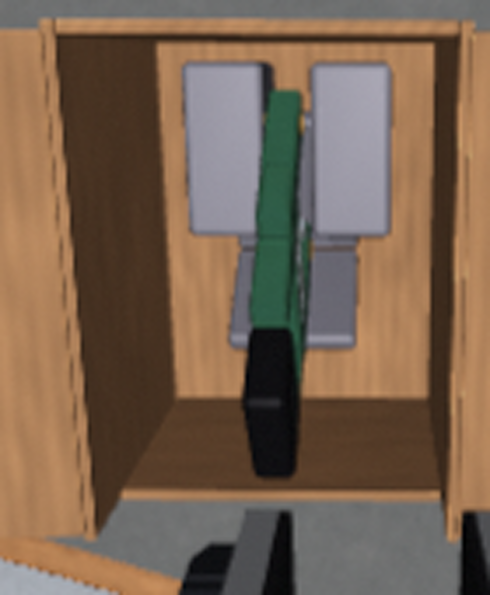

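View pics/c6.png

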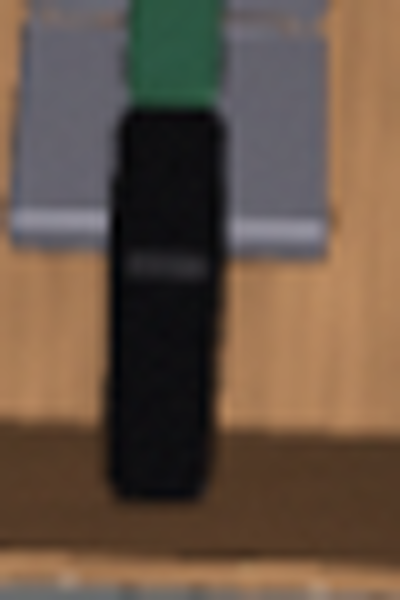

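```bash
python3 - <<'E'
from h import *
import pickle
np.set_printoptions(precision=1,suppress=True)
W=[Cam(pickle.load(open(f,"rb"))) for f in ("w1.pkl","w4.pkl")]
c,s=np.cos(np.radians(CY)),np.sin(np.radians(CY))
def loc(p): d=p[:2]-C0; return np.array([c*d[0]+s*d[1],-s*d[0]+c*d[1],p[2]])
for n,a,b in [("ridge",(316.6,146.5),(285.7,204.9)),("end",(316,169.6),(287.5,225)),("far",(317.3,130.6),(286.8,183.7))]:
    p,e=tri(W,[a,b]); print(n,loc(p),e)
    for w,u in zip(W,(a,b)):
        d=w.ray(*u); t=(C0@[-s,c]-w.o[:2]@[-s,c])/(d[:2]@[-s,c]);
        print("   z150",loc(w.onz(*u,150)),"z125",loc(w.onz(*u,125)))
# carton rim corners in w4 
for p in [(45,28),(470,28),(92,535),(455,535)]:
    print(loc(W[1].onz(210+p[0]/3.5,90+p[1]/3.5,141)))
E
```

```text
ridge [-29.3   0.5 146.5] [array([0., 0.]), array([-0., -0.])]
   z150 [-28.9   0.6 150. ] z125 [-32.2   0.5 125. ]
   z150 [-28.2   0.1 150. ] z125 [-36.7   3.  125. ]
end [-62.3   1.  123.1] [array([-0.6, -0.4]), array([0.7, 0.4])]
   z150 [-57.1   0.2 150. ] z125 [-62.4   0.2 125. ]
   z150 [-50.5  -1.1 150. ] z125 [-61.    1.6 125. ]
far [-11.9   0.7 126.3] [array([-0.2, -0.1]), array([0.2, 0.1])]
   z150 [-10.2   0.5 150. ] z125 [-12.2   0.4 125. ]
   z150 [ -5.6  -1.7 150. ] z125 [-12.1   1.  125. ]
[ 76.6  58.1 141. ]
[ 76.8 -58.1 141. ]
[-75.8  57.3 141. ]
[-75.5 -57.8 141. ]
```

```bash
cat >> h.py <<'E'
def lean(d,y=0.6,off=(-29,113)): # d = distance back along lean axis
    return cart(off[0]-.574*d,y,off[1]+.819*d), rot([180,-35,CY])
E
python3 - <<'E'
from h import *
from bench import r
print(delta(r,*lean(100)),r.sense()["finger_gap"])
E
```

```text
(array([-0.0804, -0.0348,  0.0964]), array([-0.001,  0.609,  0.001])) 33.219321714508574
```

Call:
{"name": "jog_arm", "arguments": {"targets": [[-0.03,-0.01,0.01,0,0.12,0,0.45],[-0.06,-0.02,0.03,0,0.24,0,0.45],[-0.08,-0.035,0.06,0,0.36,0,0.45],[-0.08,-0.035,0.096,0,0.48,0,0.45],[-0.08,-0.035,0.096,0,0.61,0,0.45]]}}

```text
time: 5.72
tool_pos: [465.0, 193.5, 195.2]
tcp_rot: [180.0, -26.9, 18.9]
ft_force: [-0.8, 0.3, 0.2]
finger_gap: 46.9
```

```bash
python3 - <<'E'
from h import *
from bench import r
print(delta(r,*lean(100)),delta(r,*lean(50)),r.sense()["finger_gap"])
E
```

```text
(array([-0.0017, -0.0021, -0.0005]), array([ 0.001,  0.141, -0.002])) (array([ 0.0054, -0.0021,  0.049 ]), array([ 0.001,  0.141, -0.002])) 46.91313851428605
```

Call:
{"name": "jog_arm", "arguments": {"targets": [[-0.0017,-0.002,-0.0005,0,0.1,0,0.45],[-0.0017,-0.002,0,0,0.141,0,0.45],[0.002,-0.002,0.025,0,0.141,0,0.45],[0.0054,-0.002,0.049,0,0.141,0,0.45],[0.0054,-0.002,0.049,0,0.141,0,0.45]]}}

```text
time: 6.13
tool_pos: [488.5, 203.2, 149.8]
tcp_rot: [180.0, -34.4, 18.9]
ft_force: [-0.8, -1.1, -1.2]
finger_gap: 47.0
```

```bash
python3 - <<'E'
from h import *
from bench import r
print(delta(r,*lean(0)),r.sense()["finger_gap"])
for n in ["wrist","scene"]:
    s=r.snapshot(n); cv2.imwrite(f"pics/{n}5.png",s["pixels"][:,:,::-1])
    if n=="scene": cv2.imwrite("pics/c7.png",cv2.resize(s["pixels"][130:230,190:330,::-1],None,fx=5,fy=5,interpolation=cv2.INTER_CUBIC))
E
```

```text
(array([ 0.0043, -0.0007,  0.0475]), array([ 0.001,  0.011, -0.002])) 46.950001045547076
```

View pics/wrist5.png

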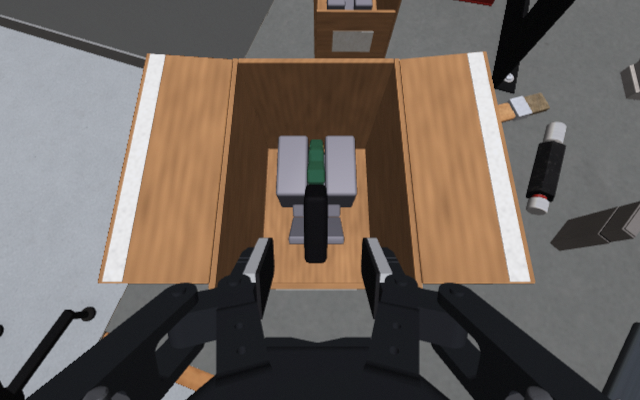

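View pics/c7.png

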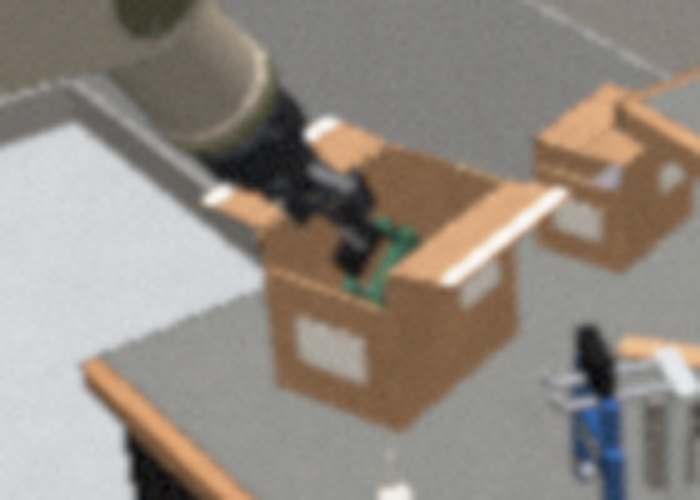

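The grip is at (315,225), centred between the fingers (mid about 316), and both flaps are well back. I'll advance and close.

Call:
{"name": "jog_arm", "arguments": {"targets": [[0.002,-0.0007,0.015,0,0.011,0,0.45],[0.003,-0.0007,0.03,0,0.011,0,0.45],[0.0043,-0.0007,0.046,0,0.011,0,0.45],[0.0043,-0.0007,0.046,0,0.011,0,0.45],[0.0043,-0.0007,0.046,0,0.011,0,0.45]], "newtons": 60}}

```text
time: 6.65
tool_pos: [517.7, 213.7, 119.9]
tcp_rot: [180.0, -35.3, 18.9]
ft_force: [-0.3, -0.1, 0.3]
finger_gap: 47.1
```

Call:
{"name": "jog_arm", "arguments": {"targets": [[0,0,0,0,0,0,0.7],[0,0,0,0,0,0,1],[0,0,0,0,0,0,1],[0,0,0,0,0,0,1],[0,0,0,0,0,0,1]], "newtons": 60}}

```text
time: 7.07
tool_pos: [518.7, 214.0, 121.8]
tcp_rot: [180.0, -35.5, 18.9]
ft_force: [-4.6, -1.4, 6.3]
finger_gap: 12.5
```

```bash
python3 - <<'E'
from h import *
from bench import r
print(delta(r,*lean(0)),r.sense()["finger_gap"])
print(delta(r,*lean(130)))
s=r.snapshot("wrist"); cv2.imwrite("pics/w6.png",s["pixels"][:,:,::-1])
E
```

```text
(array([-0.0065, -0.0002,  0.0061]), array([ 0.002, -0.009, -0.002])) 12.544472231386813
(array([-5.400e-03,  1.000e-04, -1.239e-01]), array([ 0.002, -0.009, -0.002]))
```

View pics/w6.png

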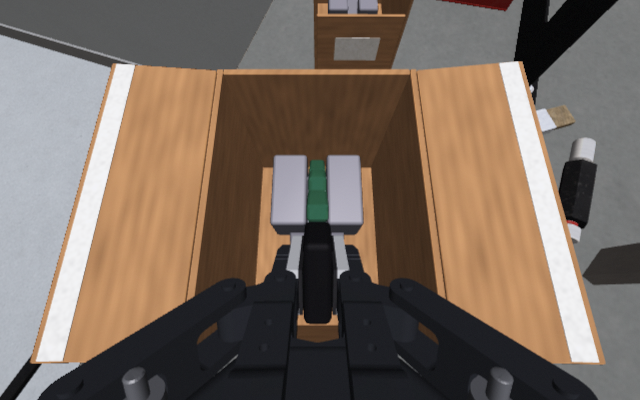

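The hold is about 6 mm too shallow, because the command lagged the reading. I'll open slightly, go deeper and re-grip.

Call:
{"name": "jog_arm", "arguments": {"targets": [[0,0,0,0,0,0,0.6],[0,0,0,0,0,0,0.6],[0,0,0,0,0,0,0.6],[0,0,0,0,0,0,0.6],[0,0,0,0,0,0,0.6]]}}

```text
time: 7.53
tool_pos: [518.0, 213.7, 119.9]
tcp_rot: [180.0, -35.4, 18.9]
ft_force: [-0.7, -0.9, -0.2]
finger_gap: 34.3
```

```bash
python3 - <<'E'
from h import *
from bench import r
print(delta(r,*lean(0)),r.sense()["finger_gap"],r.sense()["qd"])
E
```

```text
(array([-0.0048, -0.0003,  0.0051]), array([ 0.002, -0.006, -0.002])) 34.299180973074115 [ 0.01481577  0.13423061 -0.12262211 -0.00226276 -0.01693396 -0.06399084]
```

Call:
{"name": "jog_arm", "arguments": {"targets": [[-0.005,0,0.004,0,-0.006,0,0.6],[-0.005,0,0.004,0,-0.006,0,0.6],[-0.005,0,0.004,0,-0.006,0,0.6],[-0.005,0,0.004,0,-0.006,0,1],[-0.005,0,0.004,0,-0.006,0,1]]}}

```text
time: 7.95
tool_pos: [516.5, 213.2, 114.0]
tcp_rot: [180.0, -35.0, 18.9]
ft_force: [-1.3, 2.1, -0.1]
finger_gap: 12.9
```

Call:
{"name": "jog_arm", "arguments": {"targets": [[0,0,0,0,0,0,1],[0,0,0,0,0,0,1],[0,0,0,0,0,0,1]]}}

```text
time: 8.2
tool_pos: [516.4, 213.2, 114.0]
tcp_rot: [180.0, -35.0, 18.9]
ft_force: [-2.7, 0.8, 1.6]
finger_gap: 13.1
```

```bash
python3 - <<'E'
from h import *
from bench import r
print(delta(r,*lean(0)),r.sense()["finger_gap"],r.sense()["ft_force"])
print(delta(r,*lean(130)))
E
```

```text
(array([ 0.    , -0.0002,  0.0012]), array([ 0.002, -0.   , -0.002])) 13.143111526760592 [-2.73784904  0.8067657   1.55599118]
(array([ 0.    ,  0.    , -0.1288]), array([ 0.002, -0.   , -0.002]))
```

Good depth now (gap 13.1). I'll lift straight up.

Call:
{"name": "jog_arm", "arguments": {"targets": [[0.0057,0,-0.0082,0,0,0,1],[0.0115,0,-0.0164,0,0,0,1],[0.0172,0,-0.0246,0,0,0,1],[0.0258,0,-0.0369,0,0,0,1],[0.0344,0,-0.0491,0,0,0,1]]}}

```text
time: 8.62
tool_pos: [515.8, 213.0, 174.1]
tcp_rot: [180.0, -34.9, 18.9]
ft_force: [0.2, -0.5, -2.6]
finger_gap: 13.2
```

```bash
python3 - <<'E'
from h import *
from bench import r
print(r.sense()["finger_gap"],r.sense()["ft_force"])
s=r.snapshot("wrist"); cv2.imwrite("pics/w7.png",s["pixels"][:,:,::-1])
E
```

```text
13.200482878805492 [ 0.18352039 -0.51449481 -2.57770127]
```

View pics/w7.png

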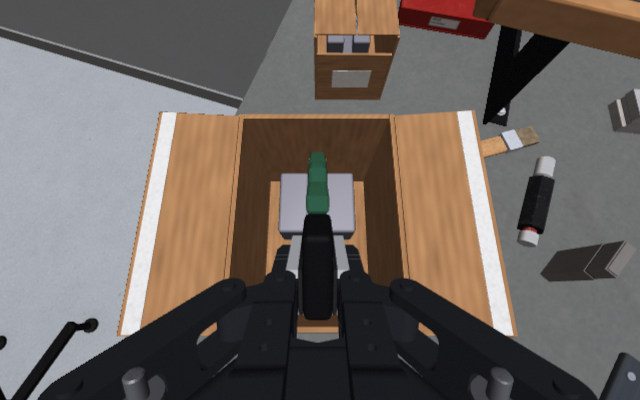

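The gauge is clear of the foam and held (green at (317,185), 2.6 N of weight). Continuing up.

Call:
{"name": "jog_arm", "arguments": {"targets": [[0.02,0,-0.029,0,0,0,1],[0.04,0,-0.058,0,0,0,1],[0.06,0,-0.087,0,0,0,1],[0.08,0,-0.116,0,0,0,1],[0.101,0,-0.144,0,0,0,1]]}}

```text
time: 9.08
tool_pos: [515.9, 213.0, 351.4]
tcp_rot: [180.0, -35.0, 18.9]
ft_force: [0.0, -0.4, -3.4]
finger_gap: 13.0
```

```bash
python3 - <<'E'
from h import *
from bench import r
np.set_printoptions(precision=1,suppress=True)
print(r.sense()["joint_pos"])
print(delta(r,[480,100,400],down(30)))
E
```

```text
[ 16.2 -34.8 115.4   1.7  64.3  87.1]
(array([-0. ,  0.1, -0.1]), array([ 0.1, -0.6, -0.2]))
```

```bash
python3 - <<'E'
from h import *
from bench import r
print(delta(r,[480,100,400],down(30)))
E
```

```text
(array([-0.0298,  0.0954, -0.0802]), array([ 0.06 , -0.609, -0.189]))
```

Call:
{"name": "jog_arm", "arguments": {"targets": [[-0.006,0.019,-0.016,0.012,-0.12,-0.04,1],[-0.012,0.038,-0.032,0.024,-0.24,-0.08,1],[-0.018,0.057,-0.048,0.036,-0.36,-0.12,1],[-0.024,0.076,-0.064,0.048,-0.48,-0.16,1],[-0.03,0.095,-0.08,0.06,-0.609,-0.189,1]]}}

```text
time: 9.5
tool_pos: [480.6, 99.3, 400.3]
tcp_rot: [179.9, -0.8, 29.9]
ft_force: [-0.4, 0.6, -4.0]
finger_gap: 13.1
```

```bash
python3 - <<'E'
from h import *
from bench import r
print(r.sense()["joint_pos"],delta(r,[400,-250,400],down(65)))
E
```

```text
[  5.51827541 -10.51185786  85.47831687   0.23177404 104.28040798
  65.67741174] (array([-0.244 ,  0.2627, -0.0025]), array([ 0.006, -0.013, -0.613]))
```

Call:
{"name": "jog_arm", "arguments": {"targets": [[-0.025,0.028,-0.0025,0,-0.013,-0.1,1],[-0.05,0.055,-0.0025,0,-0.013,-0.2,1],[-0.075,0.082,-0.0025,0,-0.013,-0.3,1],[-0.1,0.11,-0.0025,0,-0.013,-0.4,1],[-0.125,0.135,-0.0025,0,-0.013,-0.5,1]]}}

```text
time: 9.92
tool_pos: [439.0, -80.6, 398.7]
tcp_rot: [179.6, -0.0, 58.8]
ft_force: [0.4, 0.2, -3.4]
finger_gap: 13.1
```

```bash
python3 - <<'E'
from h import *
from bench import r
print(r.sense()["joint_pos"],delta(r,[400,-250,400],down(65)))
E
```

```text
[-1.69301779e+01 -1.70417355e+01  9.11233684e+01 -7.35499540e-02
  1.05519895e+02  1.42813502e+01] (array([-0.1651,  0.0545, -0.001 ]), array([ 0.007, -0.   , -0.109]))
```

Call:
{"name": "jog_arm", "arguments": {"targets": [[-0.035,0.011,0,0,0,-0.06,1],[-0.07,0.022,0,0,0,-0.11,1],[-0.1,0.033,0,0,0,-0.11,1],[-0.13,0.044,0,0,0,-0.11,1],[-0.16,0.054,0,0,0,-0.11,1]]}}

```text
time: 10.33
tool_pos: [401.1, -245.3, 399.3]
tcp_rot: [179.6, 0.0, 64.8]
ft_force: [1.3, 1.0, -3.5]
finger_gap: 13.0
```

```bash
python3 - <<'E'
from h import *
from bench import r
import pickle
for n in ["wrist","top","scene"]:
    s=r.snapshot(n); cv2.imwrite(f"pics/{n}8.png",s["pixels"][:,:,::-1]); pickle.dump(s,open(f"{n}8.pkl","wb"))
print(r.sense())
E
```

```text
{'time': 10.4833, 'joint_pos': array([-3.77787365e+01, -1.33234806e+01,  8.80633059e+01,  4.72328346e-02,
        1.04913058e+02, -1.23137457e+01]), 'qd': array([ 2.89608974, -0.97588822,  0.4433911 ,  1.02002497,  0.75794901,
        1.4080476 ]), 'joint_efforts': array([ -1.76353075, -39.38841105, -52.58338809,  -0.50242396,
        -0.28617005,  -0.50555421]), 'tool_pos': array([ 400.85177646, -245.54786799,  398.70056826]), 'tcp_rot': array([1.79651146e+02, 2.95092370e-02, 6.45472131e+01]), 'ft_force': array([-0.2431459 , -0.1609808 , -4.04426808]), 'wrist_torque': array([ 0.04474633, -0.03665228,  0.02858032]), 'finger_gap': 13.085658954204927}
```

View pics/wrist8.png

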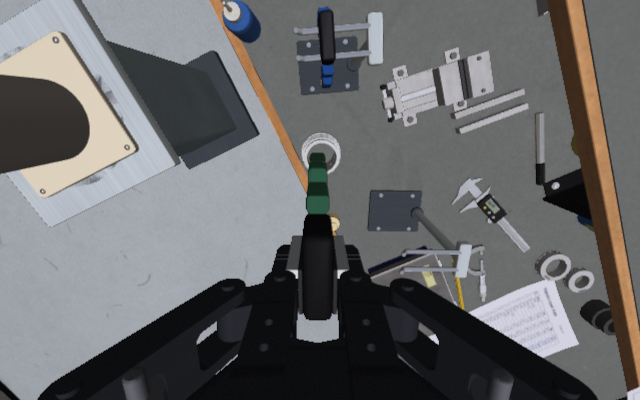

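View pics/scene8.png

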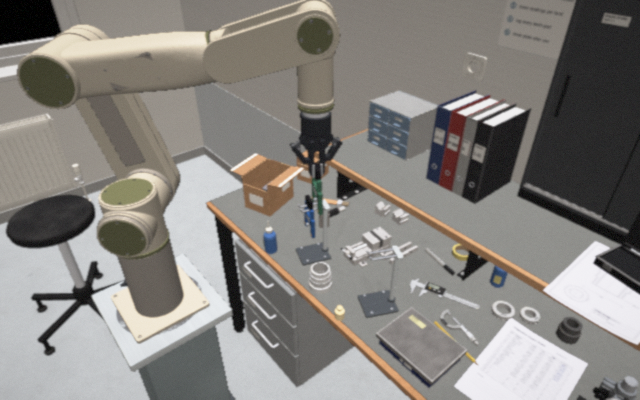

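```bash
python3 - <<'E'
import cv2
w=cv2.imread("pics/wrist8.png"); cv2.imwrite("pics/c8.png",cv2.resize(w[235:290,390:490],None,fx=8,fy=8,interpolation=cv2.INTER_CUBIC))
w=cv2.imread("pics/top8.png"); cv2.imwrite("pics/c9.png",cv2.resize(w[190:260,400:480],None,fx=8,fy=8,interpolation=cv2.INTER_CUBIC))
E
```

```text
(no output)
```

View pics/c8.png

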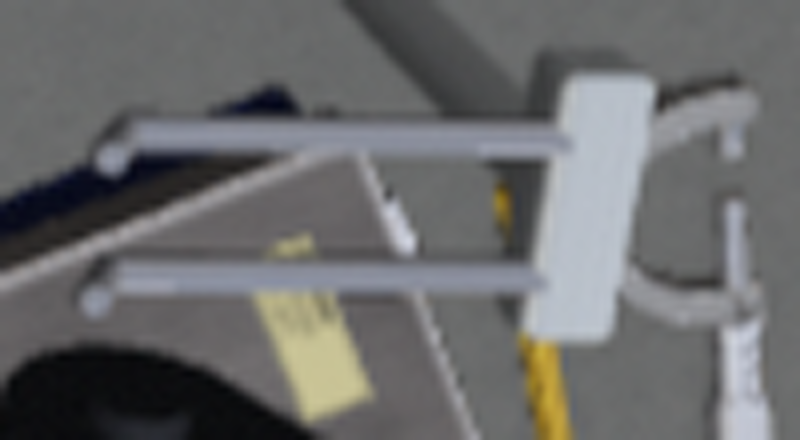

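View pics/c9.png

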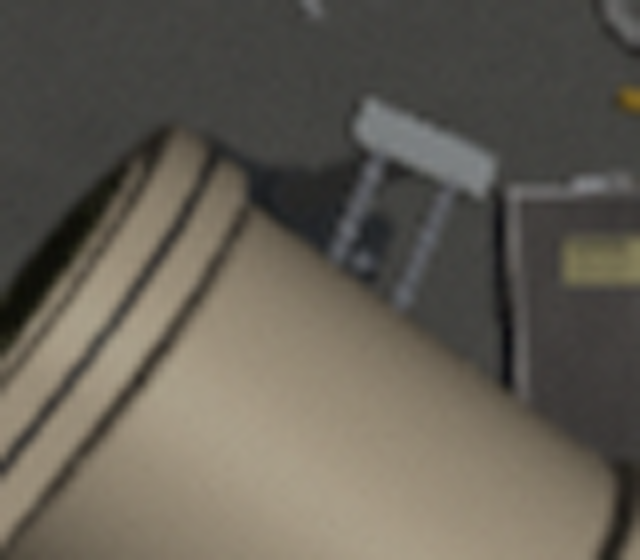

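```bash
python3 - <<'E'
from h import *
import pickle
np.set_printoptions(precision=1,suppress=True)
W=Cam(pickle.load(open("wrist8.pkl","rb")));T=Cam(pickle.load(open("top8.pkl","rb")))
f=lambda x,y:(390+x/8,235+y/8)
P={}
for n,p,z in [("hTL",(568,75),200),("hBL",(525,337),200),("hTR",(655,80),200),("hBR",(612,340),200),("tipU",(112,158),208),("tipL",(96,300),208),("pU1",(570,137),200),("pU0",(150,136),200),("pL1",(540,280),200),("pL0",(140,276),200)]:
    P[n]=W.onz(*f(*p),z); print(n,P[n])
ang=lambda d:np.degrees(np.arctan2(d[1],d[0]))
print("prongs",ang(P["pU1"]-P["pU0"]),ang(P["pL1"]-P["pL0"]),"tip-root",ang(P["hTL"]+P["hBL"]-P["tipU"]-P["tipL"]),"front",ang(P["hTL"]-P["hBL"])-90,"tips",ang(P["tipU"]-P["tipL"])-90, np.linalg.norm(P["tipU"]-P["tipL"]),np.linalg.norm(P["hTL"]-P["hBL"]))
hf=(P["hTL"]+P["hBL"])/2; tp=(P["tipU"]+P["tipL"])/2
print("len tip->head (74)",np.linalg.norm((hf-tp)[:2]))
g=lambda x,y:(400+x/8,190+y/8)
q=[T.onz(*g(*p),200) for p in [(370,95),(352,133),(484,197),(497,155)]]
print("top head",q, "headcenter",sum(q)/4,"wrist head center",(P["hTL"]+P["hBL"]+P["hTR"]+P["hBR"])/4)
E
```

```text
hTL [ 530.7 -411.8  200. ]
hBL [ 509.8 -455.6  200. ]
hTR [ 543.2 -418.7  200. ]
hBR [ 522.9 -462.5  200. ]
tipU [ 458.  -389.1  208. ]
tipL [ 446.7 -412.3  208. ]
pU1 [ 527.7 -422.7  200. ]
pU0 [ 465.6 -393.1  200. ]
pL1 [ 515.4 -446.2  200. ]
pL0 [ 455.3 -416.8  200. ]
prongs -25.543989857235285 -26.06914773472175 tip-root -25.945042108087684 front -25.393108199246157 tips -25.954802758921133 25.823326660947536 48.54960087573339
len tip->head (74) 75.46867812809195
top head [array([ 544.1, -418.8,  200. ]), array([ 531.2, -411.9,  200. ]), array([ 508.2, -455.8,  200. ]), array([ 522.6, -461.1,  200. ])] headcenter [ 526.5 -436.9  200. ] wrist head center [ 526.7 -437.1  200. ]
```

Stand found: seat at about (489,-418.5), yaw about -25.8°. The tips are at wrist-crop (112,158) and (96,300), and the top view gives the head centre within 0.3 mm of the wrist view. Moving in front of the tips.

```bash
cat >> h.py <<'E'
S0=np.array([489,-418.5]); SY=-25.8
def stand(x,y,z):
    c,s=np.cos(np.radians(SY)),np.sin(np.radians(SY)); return [S0[0]+c*x-s*y,S0[1]+s*x+c*y,z]
DS=down(64.2)
E
python3 - <<'E'
from h import *
from bench import r
print(stand(-85,0,280),delta(r,stand(-85,0,300),DS))
E
```

```text
[np.float64(412.47290443081357), np.float64(-381.50535655335216), 280] (array([-0.1177,  0.0683,  0.0992]), array([0.006, 0.   , 0.006]))
```

Call:
{"name": "jog_arm", "arguments": {"targets": [[-0.03,0.017,0.015,0.006,0,0.006,1],[-0.06,0.034,0.035,0.006,0,0.006,1],[-0.09,0.052,0.06,0.006,0,0.006,1],[-0.118,0.068,0.085,0.006,0,0.006,1],[-0.118,0.068,0.099,0.006,0,0.006,1]]}}

```text
time: 10.9
tool_pos: [412.5, -382.7, 295.7]
tcp_rot: [-179.8, 0.0, 64.3]
ft_force: [-0.7, 1.5, -5.0]
finger_gap: 13.0
```

Call:
{"name": "jog_arm", "arguments": {"targets": [[0,0,0,0,0,0,1],[0,0,0,0,0,0,1],[0,0,0,0,0,0,1]]}}

```text
time: 11.15
tool_pos: [414.1, -378.7, 302.4]
tcp_rot: [179.9, 0.0, 64.5]
ft_force: [-0.2, -0.5, -3.5]
finger_gap: 13.0
```

```bash
python3 - <<'E'
from h import *
from bench import r
import pickle
print(delta(r,stand(-85,0,300),DS),r.sense()["tcp_rot"])
for n in ["wrist","scene"]:
    s=r.snapshot(n); cv2.imwrite(f"pics/{n}9.png",s["pixels"][:,:,::-1]); pickle.dump(s,open(f"{n}9.pkl","wb"))
    S=Cam(s)
    if n=="scene":
        u,v=S.proj(r.sense()["tool_pos"]).astype(int); print(S.proj(r.sense()["tool_pos"]))
        x0,y0=u-40,v-30; print(x0,y0); cv2.imwrite("pics/c10.png",cv2.resize(s["pixels"][y0:y0+70,x0:x0+100,::-1],None,fx=8,fy=8,interpolation=cv2.INTER_CUBIC))
E
```

```text
(array([-0.0033, -0.0003,  0.0024]), array([0.002, 0.001, 0.005])) [1.79867141e+02 3.73230296e-02 6.45037358e+01]
[352.67057309 226.86557117]
312 196
```

View pics/c10.png

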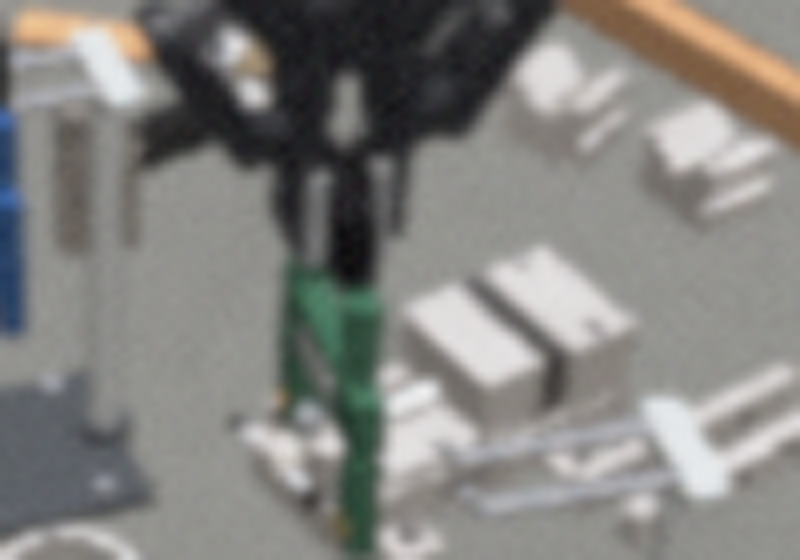

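View pics/wrist9.png

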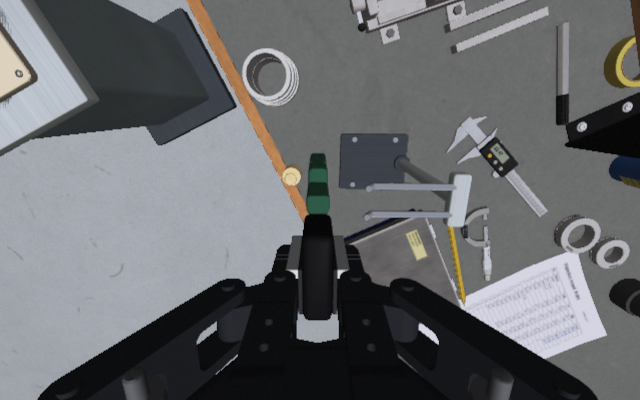

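```bash
python3 - <<'E'
from h import *
from bench import r
import pickle
np.set_printoptions(precision=1,suppress=True)
s=pickle.load(open("wrist9.pkl","rb"));W=Cam(s);st=r.sense();C=rot(st["tcp_rot"]);p=st["tool_pos"]
for n,gx,gz in [("grip top far",22,32),("grip top near",-22,32),("grip bot far",22,0),("shoulder in",22,-28),("shoulder out",40,-28),("body low",40,-56),("jaw end",40,-95)]:
    for tz in (4.2,):
        q=p+C@np.array([gx,0,tz-gz]); print(n,W.proj(q), W.proj(q+C@[2,0,0])-W.proj(q))
cv2.imwrite("pics/c11.png",cv2.resize(s["pixels"][140:330,270:365,::-1],None,fx=3.1*2,fy=3.1,interpolation=cv2.INTER_CUBIC))
E
```

```text
grip top far [316.2 238.5] [-0.  -4.3]
grip top near [316.3 324. ] [-0.  -3.5]
grip bot far [316.6 212.4] [ 0.  -3.6]
shoulder in [316.8 196.8] [ 0.  -3.1]
shoulder out [316.8 168.3] [ 0.  -3.3]
body low [317.  160.1] [ 0.  -2.9]
jaw end [317.2 151.8] [ 0.  -2.4]
```

View pics/c11.png

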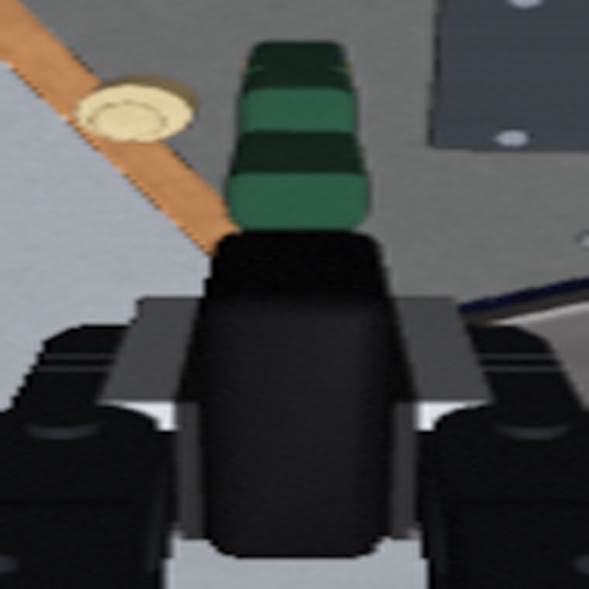

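Gauge upright and centred: grip rows 236–320 and jaw end at 153 in the wrist view agree with the model to about 2 mm. I'll descend to fork height in front of the tips.

```bash
python3 - <<'E'
from h import *
from bench import r
print(delta(r,stand(-85,0,219),DS))
E
```

```text
(array([-0.0029, -0.0009,  0.0843]), array([0.004, 0.002, 0.005]))
```

Call:
{"name": "jog_arm", "arguments": {"targets": [[-0.003,-0.001,0.03,0.004,0,0.005,1],[-0.003,-0.001,0.06,0.004,0,0.005,1],[-0.003,-0.001,0.084,0.004,0,0.005,1],[-0.003,-0.001,0.084,0.004,0,0.005,1],[-0.003,-0.001,0.084,0.004,0,0.005,1]]}}

```text
time: 11.67
tool_pos: [410.9, -380.7, 216.9]
tcp_rot: [-179.7, -0.0, 64.2]
ft_force: [0.9, -0.3, -2.8]
finger_gap: 12.9
```

Call:
{"name": "jog_arm", "arguments": {"targets": [[0,0,0,0,0,0,1],[0,0,0,0,0,0,1],[0,0,0,0,0,0,1]]}}

```text
time: 11.92
tool_pos: [412.0, -382.6, 219.4]
tcp_rot: [180.0, 0.1, 64.2]
ft_force: [0.0, 0.1, -4.5]
finger_gap: 12.9
```

```bash
python3 - <<'E'
from h import *
from bench import r
print(delta(r,stand(-85,0,219),DS),delta(r,stand(0,0,219),DS))
for n in ["wrist","scene"]:
    s=r.snapshot(n); cv2.imwrite(f"pics/{n}10.png",s["pixels"][:,:,::-1])
    if n=="scene": cv2.imwrite("pics/c12.png",cv2.resize(s["pixels"][205:275,312:412,::-1],None,fx=8,fy=8,interpolation=cv2.INTER_CUBIC))
E
```

```text
(array([ 0.0012, -0.0001,  0.0004]), array([ 0.   ,  0.002, -0.001])) (array([0.0012, 0.0849, 0.0004]), array([ 0.   ,  0.002, -0.001]))
```

View pics/c12.png

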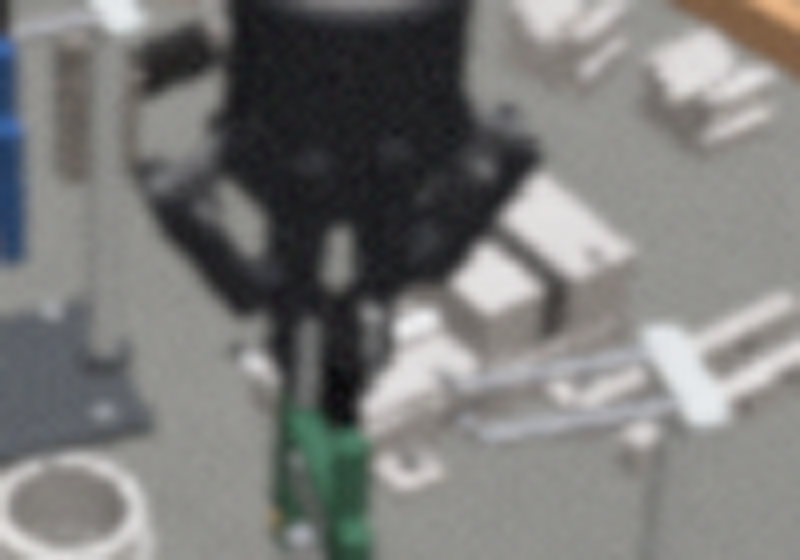

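View pics/wrist10.png

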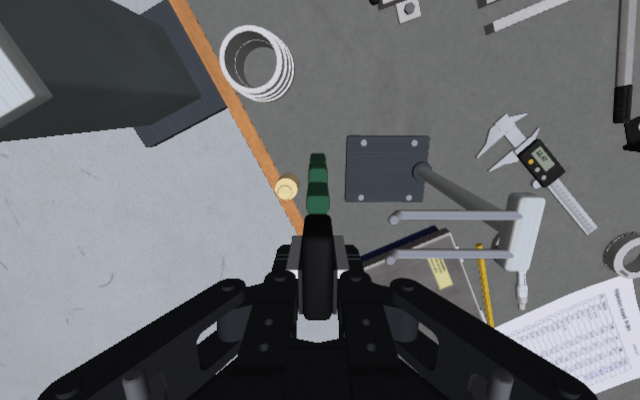

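```bash
python3 - <<'E'
from h import *
from bench import r
s=r.snapshot("wrist");W=Cam(s); st=r.sense()
a,b=W.onz(394,219,208),W.onz(391,260,208); C=rot(st["tcp_rot"])
print("tips in tool mm",C.T@(a-st["tool_pos"]),C.T@(b-st["tool_pos"]))
print(W.proj(stand(-40,13,208)),W.proj(stand(-40,-13,208)))
E
```

```text
tips in tool mm [15.30427466 43.7949825   9.62341063] [-10.43904595  44.06557516   9.64538782]
[397.30042405 221.15961072] [393.70505981 262.36063784]
```

Call:
{"name": "jog_arm", "arguments": {"targets": [[0.0018,0.012,0,0,0,0,1],[0.0018,0.025,0,0,0,0,1],[0.0018,0.035,0,0,0,0,1],[0.0018,0.045,0,0,0,0,1],[0.0018,0.045,0,0,0,0,1]]}}

```text
time: 12.48
tool_pos: [453.5, -400.2, 216.5]
tcp_rot: [-179.8, 0.0, 64.2]
ft_force: [-0.8, 0.9, -3.7]
finger_gap: 12.8
```

Call:
{"name": "jog_arm", "arguments": {"targets": [[0,0.01,0,0,0,0,1],[0,0.02,0,0,0,0,1],[0,0.03,0,0,0,0,1],[0,0.038,0,0,0,0,1],[0,0.038,0,0,0,0,1]]}}

```text
time: 12.9
tool_pos: [487.1, -416.5, 216.1]
tcp_rot: [-179.8, 0.0, 64.2]
ft_force: [-0.1, 0.8, -4.6]
finger_gap: 13.0
```

```bash
python3 - <<'E'
from h import *
from bench import r
print(delta(r,stand(0,0,219),DS),r.sense()["ft_force"])
for n in ["wrist","scene"]:
    s=r.snapshot(n); cv2.imwrite(f"pics/{n}11.png",s["pixels"][:,:,::-1])
    if n=="scene": cv2.imwrite("pics/c13.png",cv2.resize(s["pixels"][215:285,322:422,::-1],None,fx=8,fy=8,interpolation=cv2.INTER_CUBIC))
E
```

```text
(array([-0.001 ,  0.0025, -0.0029]), array([-0.004,  0.   , -0.001])) [-0.12758113  0.78202338 -4.58568298]
```

View pics/c13.png

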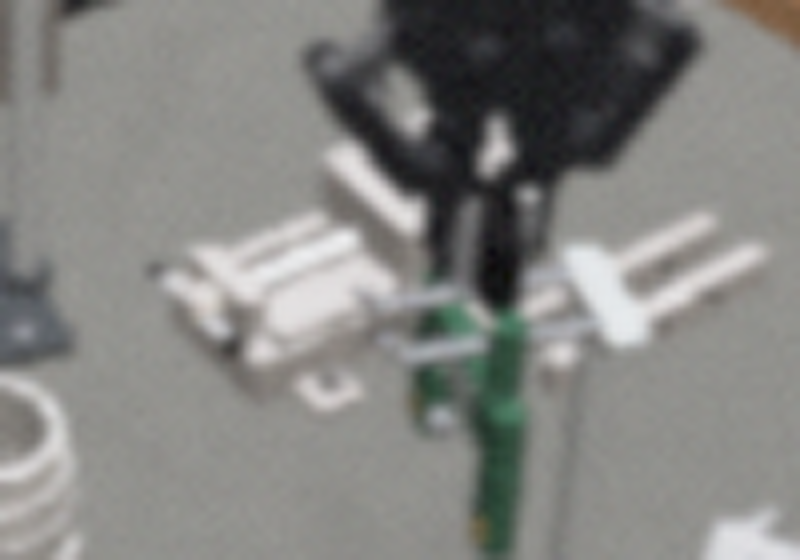

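View pics/wrist11.png

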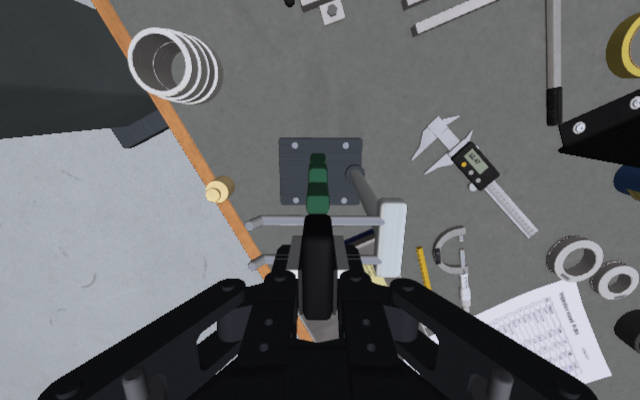

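The prongs pass through the slot; in the scene crop they run from (390,330) to (580,300), either side of the grip. Lowering gently while watching force.

Call:
{"name": "jog_arm", "arguments": {"targets": [[0,0.002,0.003,0,0,0,1],[0,0.002,0.006,0,0,0,1],[0,0.002,0.006,0,0,0,1],[0,0.002,0.006,0,0,0,1]]}}

```text
time: 13.33
tool_pos: [487.8, -416.8, 209.6]
tcp_rot: [-179.7, -0.0, 64.1]
ft_force: [0.5, -0.3, -3.9]
finger_gap: 12.9
```

Call:
{"name": "jog_arm", "arguments": {"targets": [[0,0,0.002,0,0,0,1],[0,0,0.003,0,0,0,1],[0,0,0.003,0,0,0,1],[0,0,0.003,0,0,0,1]]}}

```text
time: 13.67
tool_pos: [488.2, -417.0, 207.1]
tcp_rot: [-179.8, 0.0, 64.1]
ft_force: [-0.1, -0.2, -4.2]
finger_gap: 13.2
```

Call:
{"name": "jog_arm", "arguments": {"targets": [[0,0,0.001,0,0,0,1],[0,0,0.002,0,0,0,1],[0,0,0.002,0,0,0,1],[0,0,0.002,0,0,0,1]]}}

```text
time: 14.0
tool_pos: [488.2, -417.0, 205.1]
tcp_rot: [-179.8, 0.0, 64.1]
ft_force: [0.4, -0.3, -4.8]
finger_gap: 13.1
```

Call:
{"name": "jog_arm", "arguments": {"targets": [[0,0,0.001,0,0,0,1],[0,0,0.001,0,0,0,1],[0,0,0.001,0,0,0,1]]}}

```text
time: 14.25
tool_pos: [488.2, -417.0, 204.1]
tcp_rot: [-179.8, 0.0, 64.1]
ft_force: [0.1, -0.4, -4.4]
finger_gap: 13.0
```

Call:
{"name": "jog_arm", "arguments": {"targets": [[0,0,0.001,0,0,0,1],[0,0,0.001,0,0,0,1],[0,0,0.001,0,0,0,1]]}}

```text
time: 14.5
tool_pos: [488.2, -417.1, 203.2]
tcp_rot: [-179.8, 0.0, 64.1]
ft_force: [-0.3, -0.2, -4.4]
finger_gap: 13.0
```

Call:
{"name": "jog_arm", "arguments": {"targets": [[0,0,0.001,0,0,0,1],[0,0,0.001,0,0,0,1],[0,0,0.001,0,0,0,1]]}}

```text
time: 14.75
tool_pos: [488.3, -417.1, 202.9]
tcp_rot: [-179.8, 0.0, 64.1]
ft_force: [-2.0, 1.7, 3.3]
finger_gap: 13.1
```

Contact (fz -4.4 → +3.3). I'll look, then open partly, since the tips limit the room.

Call:
{"name": "jog_arm", "arguments": {"targets": [[0,0,0,0,0,0,0.8],[0,0,0,0,0,0,0.7],[0,0,0,0,0,0,0.68],[0,0,0,0,0,0,0.68],[0,0,0,0,0,0,0.68]]}}

```text
time: 15.17
tool_pos: [488.3, -417.1, 202.2]
tcp_rot: [-179.8, 0.0, 64.1]
ft_force: [-0.1, 0.5, 0.4]
finger_gap: 27.4
```

```bash
python3 - <<'E'
from h import *
from bench import r
print(r.sense()["ft_force"],r.sense()["tool_pos"])
for n in ["wrist","scene"]:
    s=r.snapshot(n); cv2.imwrite(f"pics/{n}12.png",s["pixels"][:,:,::-1])
    if n=="scene": cv2.imwrite("pics/c14.png",cv2.resize(s["pixels"][215:285,322:422,::-1],None,fx=8,fy=8,interpolation=cv2.INTER_CUBIC))
E
```

```text
[-0.08482989  0.53951693  0.39959505] [ 488.27172799 -417.07471954  202.15303842]
```

View pics/c14.png

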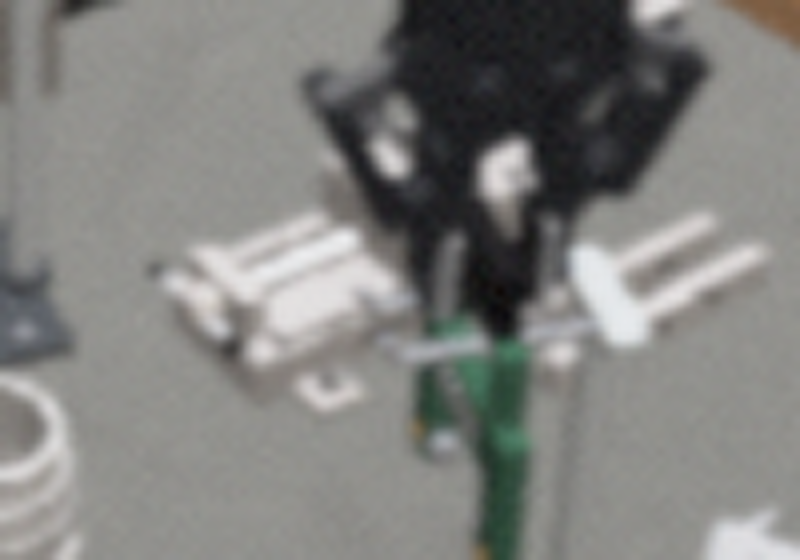

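View pics/wrist12.png

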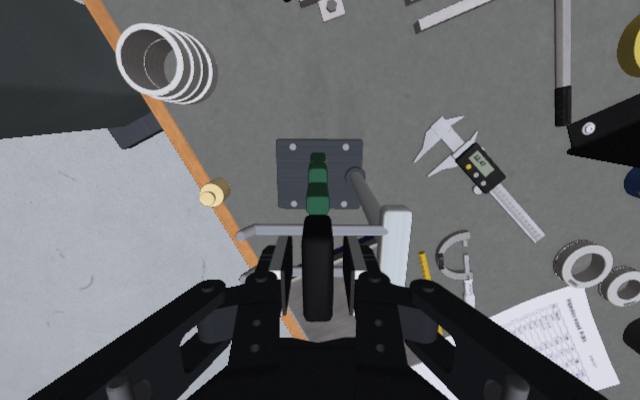

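The gauge hangs, with fingers free on both sides (jaw gap around the grip at (317,270)). Withdrawing straight up.

Call:
{"name": "jog_arm", "arguments": {"targets": [[0,0,-0.01,0,0,0,0.68],[0,0,-0.022,0,0,0,0.68],[0,0,-0.037,0,0,0,0.68],[0,0,-0.06,0,0,0,0.68],[0,0,-0.09,0,0,0,0.68]]}}

```text
time: 15.68
tool_pos: [488.0, -416.6, 292.4]
tcp_rot: [-179.6, -0.0, 64.1]
ft_force: [0.0, -0.1, -0.7]
finger_gap: 27.5
```

Call:
{"name": "jog_arm", "arguments": {"targets": [[0,0,-0.03,0,0,0,0.68],[0,0,-0.07,0,0,0,0.68],[0,0,-0.1,0,0,0,0.68],[-0.01,-0.03,-0.1,0,0,0,0.68],[-0.02,-0.06,-0.1,0,0,0,0.68]]}}

```text
time: 16.1
tool_pos: [427.4, -410.0, 396.9]
tcp_rot: [179.9, 0.2, 64.2]
ft_force: [-0.4, -0.3, -0.2]
finger_gap: 27.2
```

```bash
python3 - <<'E'
from h import *
from bench import r
import pickle
for n in ["wrist","top","scene"]:
    s=r.snapshot(n); cv2.imwrite(f"pics/{n}13.png",s["pixels"][:,:,::-1]); pickle.dump(s,open(n+"13.pkl","wb"))
    if n=="scene": cv2.imwrite("pics/c15.png",cv2.resize(s["pixels"][150:300,230:430,::-1],None,fx=4,fy=4,interpolation=cv2.INTER_CUBIC))
E
```

```text
(no output)
```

View pics/c15.png

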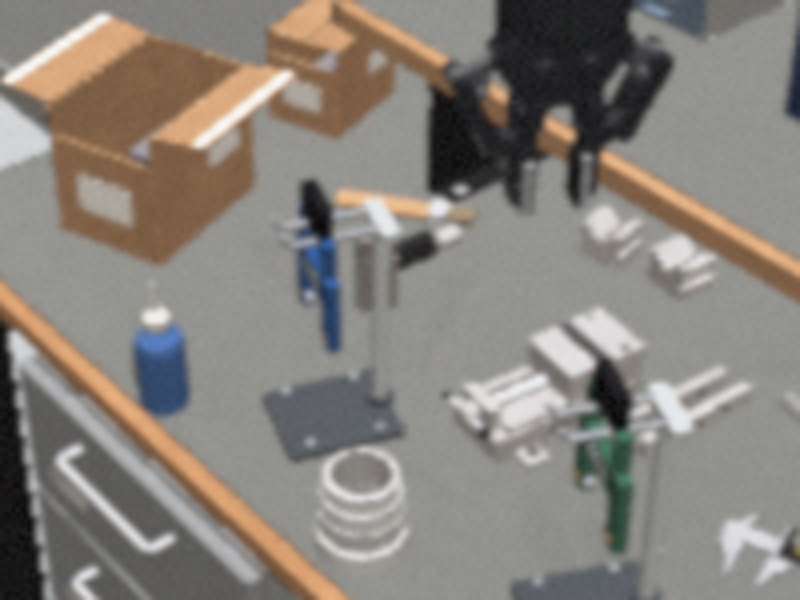

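View pics/wrist13.png

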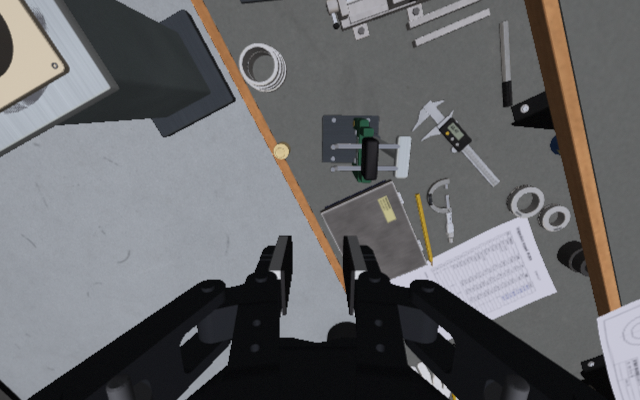

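View pics/top13.png

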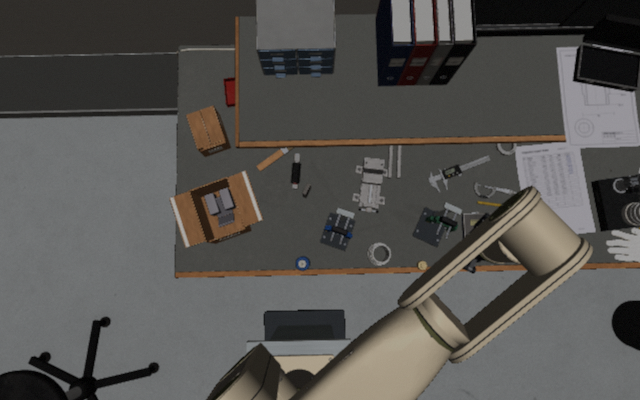

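The gauge hangs on both prongs, blue hangs undisturbed, and the bystanders are in place. I'll let it settle, measure the hang, then hand in.

Call:
{"name": "jog_arm", "arguments": {"targets": [[0,0,0,0,0,0,0.68],[0,0,0,0,0,0,0.68],[0,0,0,0,0,0,0.68],[0,0,0,0,0,0,0.68],[0,0,0,0,0,0,0.68]]}}

```text
time: 16.67
tool_pos: [426.7, -409.1, 392.2]
tcp_rot: [-179.7, -0.0, 64.2]
ft_force: [0.3, -0.8, -0.5]
finger_gap: 27.4
```

```bash
python3 - <<'E'
from h import *
from bench import r
s=r.snapshot("wrist");W=Cam(s);im=s["pixels"][:,:,::-1]
a=im[125:195,310:430]; cv2.imwrite("pics/c16.png",cv2.resize(a,None,fx=6.5,fy=6.5,interpolation=cv2.INTER_CUBIC))
m=(im[125:195,355:390].max(2)<45).astype(np.uint8)
n,l,st,ce=cv2.connectedComponentsWithStats(m); i=1+st[1:,4].argmax(); print(st[i],ce[i])
u=ce[i]+[355,125]; p=W.onz(*u,228); c,sn=np.cos(np.radians(SY)),np.sin(np.radians(SY)); d=p[:2]-S0
print("grip in stand",c*d[0]+sn*d[1],-sn*d[0]+c*d[1])
t0=cv2.imread("pics/top0.png").astype(int);t1=cv2.imread("pics/top13.png").astype(int)
print("blue+bottle+bushing diff",abs(t0-t1).max(2)[200:275,290:400].max())
E
```

```text
[  0  14  27  43 692] [15.7066474  36.49855491]
grip in stand -3.8418563154523433 1.029977112763309
blue+bottle+bushing diff 41
```

View pics/c16.png

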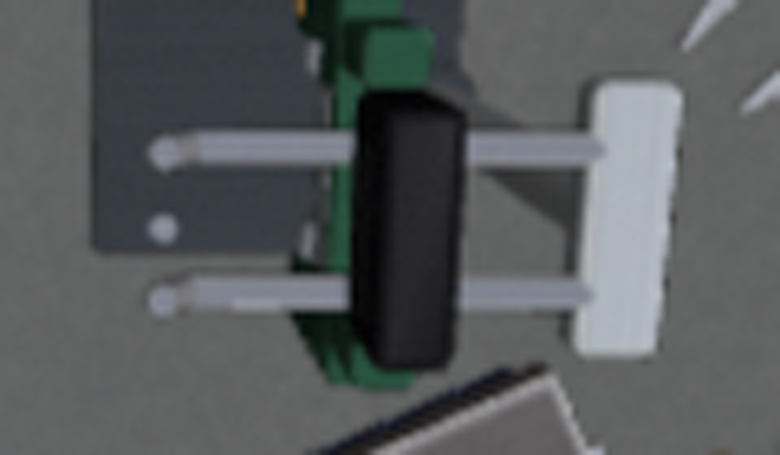

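The grip sits midway along the fork and centred, with both prongs through the slot (crop rows 150 and 292). Measured at x about -4 mm, y about +1 mm. Handing in.

```bash
python3 - <<'E'
from bench import r
print(r.hand_in())
E
```

```text
the job is handed in; nothing more can be done
None
```

I folded both flaps back almost level, lifted the green gauge out by its grip, hung it over both prongs of the free fork and let go. I handed the job in at about 17 s, well under the 61 s limit; no verdict was reported.

**Last checks:**
- **Hang:** both prongs pass through the slot, and the gauge looks upright. Its grip sits about 4 mm towards the tips from the seat and about 1 mm off the fork's middle.
- **Release:** the fingers came away cleanly, with the wrist force near zero, and the arm is about 190 mm above the prong tops.
- **Surroundings:** the blue gauge still hangs on its own hook, and the bystanders in view look unmoved. A before/after comparison of the top view round the blue gauge, bottle and bushing gave a largest pixel difference of 41. I put that down to noise and did not measure any displacement.

**What went differently:** the first grip was about 6 mm too shallow, so I opened and re-gripped while the gauge was still in the foam. I did not measure the flap angles, or the slot's height on the prongs after release. They rest on the pictures and on the contact force as the gauge was lowered.

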